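# Bed down the key strip and fit its magnet cap

### The arm

A 7-joint arm with a two-finger parallel gripper is mounted at the origin on the work surface. World frame = base frame: x ahead of the robot, y to its left, z up, the work surface at z = 0. Lengths are in mm, angles in rad, forces in N, time in s.
With the tool pointing down it reaches from about 425 to 875 mm from the base axis. Payload 4.7 kg.
Tool frame: the origin (TCP) lies midway between the tips of the shut fingers; the grasp point (between the pads) lies arm.tcp_to_grasp behind it (arm.tcp_to_grasp is the distance from the TCP to the grasp point, in mm); x points along the fingers, y is the direction in which the jaws open and shut, and the axes are right-handed (so a half turn about x gives the same grasp; the last joint's range is limited). The gripper opens to 85 mm and grips with 20 to 120 N. Pads are 22 mm wide; open, the fingers measure 114 mm over their backs; the gripper's body (76 mm by 85 mm) begins 54 mm behind the grasp point. The pads swing forward as they close: fully open they stand 13 mm farther back than shut.
Start: joints at [-1.314, 0.321, -0.07, 1.45, 0.023, 1.371, -0.057], TCP at [156.3, 630.948, 231.349] pointing down, gripper open.
Joint ranges: [-2.86, 2.86], [-0.3, 2.09], [-1.38, 1.24], [0.06, 2.45], [-1.56, 4.7], [0.09, 2.05], [-2.69, 2.69]. Speed limits (rad/s): [2.57, 2.57, 3.14, 3.14, 3.14, 3.14, 3.14].

### API

Orientations are given as a unit quaternion [x, y, z, w].
In Python, from bench import arm, eoat, kin, eyes, job gives the robot as it stands. The module is installed in compiled form; this text tells all that it offers. Calls block until the motion is done:
- arm.move_pose(position, orientation): joint-space move of the TCP to a pose.
- arm.servo_line(position, ori=None, vel=150): straight line of the TCP; ori=None keeps the orientation; vel is the mean speed in mm/s.
- arm.set_joints(angles): joint-space move.
- eoat.gripper_to(opening, grasp_force=None): finger opening in mm; grasp_force is the grip in N (None keeps the last); returns when the fingers have stopped.
- arm.wait(seconds).
- kin.solve_ik(position, orientation): joint angles nearest the present ones, or None.
- arm.observe(): the state.
- eyes.get_image(name): name is "side" or "top"; returns a dict with "pixels" (480x640x3 uint8, red, green, blue), "fov_y" (degrees; the focal length in pixels is half the picture's height over the tangent of half this angle, whatever the lens; pixels are square), "cx", "cy" (the principal point, pixels), "k1" (the pictures are not rectified: a ray, as slopes to the right and down, at radius r is drawn at 1 + k1 r^2 times it, then the intrinsics apply), "R" (3x3) and "t" (3): a world point X has camera coordinates R X + t. Camera axes: x right, y down, z forward; pixel columns grow to the right and rows downward; lengths in mm; the calibration is good to about 2 mm. A picture is of the moment at which its call begins. There is no depth.
A pose or a line that the arm cannot do raises arm.MotionError and nothing moves.
- job.finish_job(): hands the job in, once; it reports no verdict.
The state is a dict: "time": time; "q": joint angles; "qvel": joint speeds; "joint_torque": joint torques, N m; "ee_pos": TCP position; "tcp_rot": TCP orientation; "wrist_force": force on the tool from outside, world axes, zero at the start; "wrist_torque": the same for the moment, N m; "width": finger opening in mm.
Only numpy, scipy, OpenCV 4.12 (cv2) and the standard library are available. Lean on these libraries where they do the work, as an engineer would, in place of code of your own. Each camera call takes 0.05 s, during which the arm holds its last target. There are 200 camera calls.

### The job

Finish fitting the magnetic key holder on the hall shelf: take the wooden smoothing block by its grip and run its spongy sole flat along the stuck-on key strip, starting close beside the snap stud and going out to the plain end, with a steady, firm but moderate push that squeezes the sole, then set the block down flat on the bare shelf and let go of it. Then press the round chrome magnet cap squarely onto the stud until it clicks home flat on the strip, and finish with the gripper still holding the cap and still pressing it down firmly, about as hard as a thumb would; do not let go. Leave the other things on the shelf where they are.

Things in the scene. Friction and masses are not known exactly. Their poses are not given: they have to be found in the camera images.
- shelf: Slim fixed aluminium shelf, 400 mm deep (x) by 1000 mm wide (y), level, its top surface 50 mm above the table; a lip stands 18 mm above the top along the far edge. Origin on the table under its centre. It does not move between starts.
- strip: Key strip: fixed dark steel strip stuck flat on the shelf, 48 mm wide (its x) by 220 mm long (its y) by 5 mm thick, with a white nylon snap stud at one end. Origin at the centre of its underside (on the shelf top), z up: the stud stands at y = -85 mm, the plain end is y = +110 mm. Its place and turn on the shelf vary.
- stud (a point): Point on the strip's top face (5 mm above the shelf) on the axis of the snap stud. The stud is a white split bulb 22 mm across and 14.5 mm tall above the strip, widest 8.5 mm above the strip; its four lobes spring inwards.
- cap: Chrome puck, 44 mm diameter, 30 mm tall, about 120 g, socket down. Origin at the centre of its underside, z up. Socket: 18.4 mm mouth 3 mm deep, then a wider chamber. Its underside meets the bulb about 13 mm above the strip; resistance rises to some 6 to 13 N at about 10 mm, then drops to nothing near 7 mm (the click) and the cap draws itself down until it rests flat on the strip. Once on, it resists pulling off.
- block: Smoothing block of pale beech with a black cellular-rubber sole, about 160 g, standing on its sole. Origin at the centre of the relaxed sole's underside, z up. Footprint 50 mm (its x) by 44 mm (its y); sole from 0 to 12 mm height, wooden back 12 to 28 mm, and on it the grip rib, 18 mm thick (its x) by 44 mm long (its y), from 28 to 60 mm. To pass along the strip, its y goes along the strip's y (either way round).
- sole (a joint): Squeeze of the block's rubber sole, m: 0 relaxed to 0.006 fully squeezed. It starts to give at about 1.6 N and takes 2 N per mm more (about 8 N at 3 mm, 14 N at 6 mm).
- flipbox: Bystander: clear plastic flip-top box with brass tassel caps inside, 82 x 122 x 43 mm, shut. Origin at the centre of its underside.
- bangle: Bystander: jet-black bead loop on stiff wire, 69 mm across, 11 mm thick, lying flat. Origin at its centre on the shelf.
- plaque: Bystander: white ceramic hand-shaped (hamsa) plaque lying flat, about 105 x 95 x 10 mm. Origin on the shelf under the palm.
- shoetree: Bystander: wooden shoe tree lying along its x, about 260 x 54 x 55 mm. Origin under its middle.
- tin: Bystander: round flat metal tin, 67 mm diameter, 23 mm tall (wider and flatter than the cap). Origin at the centre of its underside.
- key: Bystander: brass key lying flat, 55 x 24 x 4 mm. Origin on the shelf near its middle.
Things that resemble listed ones, but are neither listed nor needed, are in the scene too. Leave any blue or green look-alike of the block alone. Leave any red look-alike of the cap alone.

How it is judged (in metres and radians):
On the way, in this order (a step that is already met when the one before it is completed fails the run):
1. the held block is pressed flat on the strip close beside the stud (block centre 20 to 55 mm from the strip's middle, on the stud side), in line with the strip, with 3 to 25 N (contact force between the fingers and block above 1 N and x of block in the frame of strip between -0.012 and 0.012 m and angle between the z axis of block and the z axis of strip, either way round below 0.12 rad and angle between the y axis of block and the y axis of strip, either way round below 0.25 rad and contact force between block and strip between 3 and 25 N and y of block in the frame of strip between -0.055 and -0.02 m), for 0.15 s.
2. still pressed with 3 to 25 N, it passes the strip's middle (contact force between the fingers and block above 1 N and x of block in the frame of strip between -0.012 and 0.012 m and angle between the z axis of block and the z axis of strip, either way round below 0.12 rad and angle between the y axis of block and the y axis of strip, either way round below 0.25 rad and contact force between block and strip between 3 and 25 N and y of block in the frame of strip between 0 and 0.025 m), for 0.05 s.
3. still pressed with 3 to 25 N, it passes half way to the plain end (contact force between the fingers and block above 1 N and x of block in the frame of strip between -0.012 and 0.012 m and angle between the z axis of block and the z axis of strip, either way round below 0.12 rad and angle between the y axis of block and the y axis of strip, either way round below 0.25 rad and contact force between block and strip between 3 and 25 N and y of block in the frame of strip between 0.035 and 0.06 m), for 0.05 s.
4. still pressed with 3 to 25 N, it reaches the plain end (block centre at least 73 mm past the strip's middle, its edge within 15 mm of the end or slightly past it) (contact force between the fingers and block above 1 N and x of block in the frame of strip between -0.012 and 0.012 m and angle between the z axis of block and the z axis of strip, either way round below 0.12 rad and angle between the y axis of block and the y axis of strip, either way round below 0.25 rad and contact force between block and strip between 3 and 25 N and y of block in the frame of strip between 0.073 and 0.115 m), for 0.05 s.
5. the block stands flat on the bare shelf, released (height (world z) of block between 0.046 and 0.0535 m and angle between block's own z axis and vertical below 0.1 rad and contact force between the fingers and block below 0.1 N and linear speed of block below 0.02 m/s), for 0.2 s.
6. the cap has clicked home on the stud, flat on the strip (z of cap in the frame of stud between -0.003 and 0.0025 m and horizontal distance between cap and stud below 0.004 m and angle between cap's own z axis and vertical below 0.08 rad), for 0.2 s.
At the end, for the whole second after the job is handed in: Cap seated on the stud (underside within 2.5 mm of the strip, centre within 4 mm of the stud axis, tilt under 0.08 rad), still touched by the fingers and pressed on with 4 to 40 N; block at rest flat on the bare shelf (height within 4 mm, tilt under 0.1 rad), released (all of step 5 and all of step 6 and contact force between cap and strip between 4 and 40 N and contact force between the fingers and cap above 2 N and linear speed of cap below 0.02 m/s); the arm keeps its last pose, push and grip.
It fails at once if another thing on the shelf is moved by more than 15 mm (distance of any of flipbox, bangle, plaque, shoetree, tin, key from where it was at the start of the episode above 0.015 m).
It also fails if it takes over 70 s, if anything falls off the work surface, if the arm or the gripper's body presses on something with over 40 N, if the wrist force passes 120 N, or if a joint passes its speed limit or range.

## Working session

There is one attempt and no reset: what is moved stays moved. The work goes in short steps, each a Python script; the robot and the scene stay as the last script left them, time stands still between calls to the robot, and variables do not carry over. Pictures are saved under pics/ and viewed, about 8 in all and at most 12, crops included, and the job is handed in when it is done.

```bash
mkdir -p pics; cat > h.py <<'E'
import numpy as np, cv2, pickle
from bench import arm, eoat, kin, eyes, job
def snap(name, fn):
    d=eyes.get_image(name); cv2.imwrite(f'pics/{fn}.png', d['pixels'][:,:,::-1]); pickle.dump(d,open(f'pics/{fn}.pkl','wb')); return d
def load(fn): return pickle.load(open(f'pics/{fn}.pkl','rb'))
def K(d):
    f=240/np.tan(np.radians(d['fov_y']/2)); return np.array([[f,0,d['cx']],[0,f,d['cy']],[0,0,1.]]), np.array([d['k1'],0,0,0.])
def ray(d,uv):
    k,D=K(d); p=cv2.undistortPoints(np.array(uv,float).reshape(-1,1,2),k,D).reshape(-1,2)
    R=np.array(d['R']);t=np.array(d['t']); return -R.T@t, np.c_[p,np.ones(len(p))]@R
def onplane(d,uv,z):
    c,v=ray(d,uv); return c+v*((z-c[2])/v[:,2])[:,None]
def proj(d,X):
    k,D=K(d); return cv2.projectPoints(np.array(X,float).reshape(-1,3),cv2.Rodrigues(np.array(d['R']))[0],np.array(d['t'],float),k,D)[0].reshape(-1,2)
E
python3 - <<'E'
from h import *
for n in('top','side'):
    d=snap(n,n+'0'); print(n,d['fov_y'],d['k1'],-np.array(d['R']).T@np.array(d['t']))
s=arm.observe(); print(s, arm.tcp_to_grasp)
E
```

```text
top 56.14906893017513 -0.05839324040473171 [ 399.13085956   17.88791458 1068.25493852]
side 42.19631909082537 0.06645781852220563 [-188.26134238 -997.73350356  890.85663183]
{'time': 0.1, 'q': array([-1.31391468,  0.32175845, -0.07008166,  1.45159283,  0.0226166 ,
        1.37080339, -0.05691657]), 'qvel': array([ 1.66539341e-03, -3.64119560e-03,  1.35198472e-05, -1.59881059e-03,
       -1.80372061e-04,  5.23239442e-04, -1.52671009e-03]), 'joint_torque': array([ 8.45351360e-05, -4.94878328e+01, -3.83724952e-01, -3.15207374e+01,
        1.32004113e-02,  7.43300887e-03, -1.76400727e-05]), 'ee_pos': array([156.19643933, 630.43789152, 230.30664668]), 'tcp_rot': array([ 0.08499457,  0.70193986, -0.08624778,  0.70186728]), 'wrist_force': array([-0.45682606, -0.22001029, -0.86138556]), 'wrist_torque': array([ 0.0094521 ,  0.01991248, -0.04798108]), 'width': 85.42648185389552} 18.700000000000003
```

View pics/top0.png

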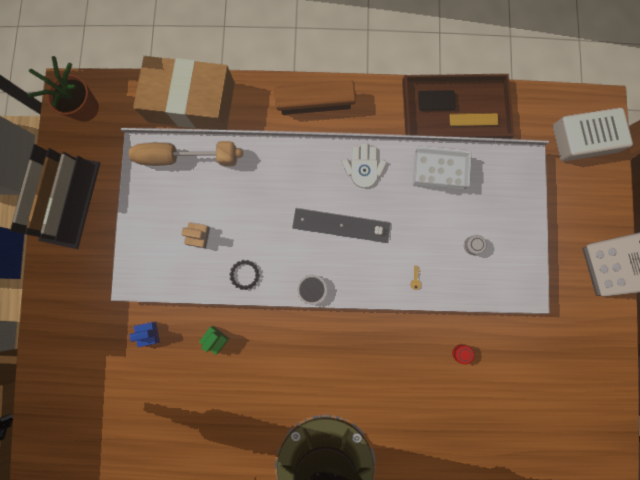

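View pics/side0.png

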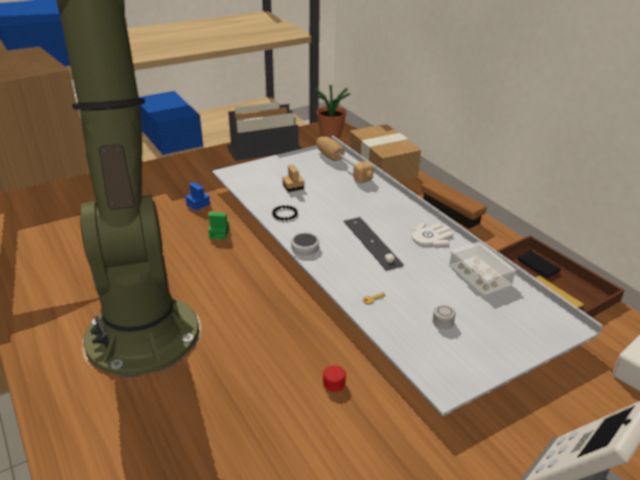

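The top view shows the block at about (196,235), the strip at (342,226) with its stud at (379,230), and the cap at (476,245). The side view shows the block at (293,180), the stud at (390,258) and the cap at (444,317). The arm is clear of all of them.

```bash
python3 - <<'E'
from h import *
a=load('top0'); b=load('side0')
def crop(d,u,v,w=40,h=30): return cv2.resize(d['pixels'][v-h:v+h,u-w:u+w,::-1],(400,300),interpolation=cv2.INTER_CUBIC)
cv2.imwrite('pics/c1.png',np.vstack([np.hstack([crop(a,200,235),crop(a,476,245)]),np.hstack([crop(b,293,180),crop(b,444,317)])]))
im=a['pixels'].astype(int)
# strip
m=((im.max(2)<95)).astype(np.uint8); z=np.zeros_like(m); z[200:250,285:400]=m[200:250,285:400]
n,l,s,c=cv2.connectedComponentsWithStats(z); i=1+s[1:,4].argmax(); print(s[i])
cn,_=cv2.findContours((l==i).astype(np.uint8),cv2.RETR_EXTERNAL,cv2.CHAIN_APPROX_NONE)
P=onplane(a,cn[0].reshape(-1,2),55.)
r=cv2.minAreaRect(P[:,:2].astype(np.float32)); print('strip',r, cv2.boxPoints(r))
w=np.zeros_like(m); w[222:240,370:388]=(im[222:240,370:388].min(2)>150); v,u=np.nonzero(w); print('stud px',u.mean(),v.mean(),len(u),onplane(a,[[u.mean(),v.mean()]],67.))
v,u=np.nonzero(w);
ib=b['pixels'].astype(int);w=(ib[250:268,380:400].min(2)>140);print((ib[250:268,380:400].min(2)))
E
```

```text
[ 293  209   97   33 1735]
strip ((551.3971557617188, -20.267173767089844), (216.21485900878906, 44.66632080078125), 82.83734893798828) [[ 515.7587  -124.74631]
 [ 560.0765  -130.3156 ]
 [ 587.0356    84.21196]
 [ 542.71783   89.78125]]
stud px 377.73333333333335 229.76666666666668 30 [[ 541.41959866 -102.09348673   67.        ]]
[[ 73  74  75  72  75  75  74  74  77  89 116 150 176 189 192 192 191 191
  190 190]
 [ 73  73  75  73  74  73  71  74  73  75  90 123 159 182 191 192 192 191
  190 190]
 [ 75  75  74  73  74  75  74  78  80  86  89 103 132 163 183 191 193 193
  192 190]
 [ 75  76  75  74  75  80  90 103 117 127 128 119 116 136 165 184 192 192
  192 191]
 [ 75  75  74  75  81 102 127 146 157 167 167 154 130 117 137 166 184 192
  193 192]
 [ 74  75  75  76  93 129 155 171 177 180 180 171 152 124 115 141 168 184
  191 192]
 [ 74  75  75  78  97 131 159 174 182 183 180 174 162 139 110 111 140 167
  184 191]
 [ 77  73  75  77  90 120 148 166 176 177 170 165 158 141 114  92 108 140
  168 184]
 [ 76  75  74  75  83 105 132 150 161 161 154 149 145 131 108  85  85 108
  139 166]
 [ 75  74  75  73  77  90 111 131 141 142 137 132 127 115  96  79  75  83
  106 138]
 [ 74  74  75  75  74  80  94 112 124 127 123 118 106  92  79  76  76  74
   84 108]
 [ 74  73  75  74  75  75  83  97 108 110 109 102  87  70  66  71  73  76
   75  86]
 [ 76  73  75  75  75  73  73  78  83  87  86  79  66  56  56  66  73  74
   75  76]
 [ 94  75  73  75  74  74  71  66  63  61  61  59  52  48  51  61  70  75
   74  73]
 [124  87  74  74  76  74  73  65  56  51  50  49  51  51  52  61  68  71
   72  71]
 [157 121  87  72  73  73  74  70  62  56  54  56  59  60  60  63  66  69
   66  65]
 [179 157 119  85  71  73  75  73  68  66  64  64  65  66  65  66  68  72
   75  82]
 [190 178 152 109  78  71  73  70  70  69  67  66  65  69  76  86  96 107
  114 118]]
```

View pics/c1.png

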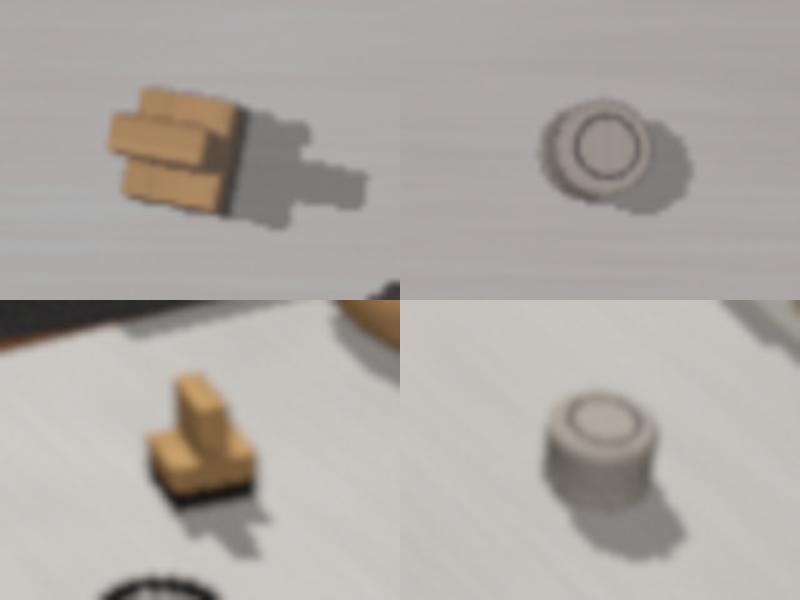

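The crop shows the rib running almost parallel to the strip. The rib-top centre is at about (158,139) in the top crop and (201,390) in the side crop. The cap ring centre is at (607,147) and (605,420). Next I'll triangulate these and refine the strip.

```bash
cat >> h.py <<'E'
def tri(obs):
    A=np.zeros((3,3));q=np.zeros(3);L=[]
    for d,uv in obs:
        c,v=ray(d,[uv]); v=v[0]/np.linalg.norm(v[0]); M=np.eye(3)-np.outer(v,v); A+=M;q+=M@c;L.append((M,c))
    X=np.linalg.solve(A,q); return X,[np.linalg.norm(M@(X-c)) for M,c in L]
def striprect(d,box,lo=120,s=8):
    u0,u1,v0,v1=box; g=d['pixels'][v0:v1,u0:u1].max(2); G=cv2.resize(g,None,fx=s,fy=s,interpolation=cv2.INTER_CUBIC)
    cn,_=cv2.findContours((G<lo).astype(np.uint8),cv2.RETR_EXTERNAL,cv2.CHAIN_APPROX_NONE); c=max(cn,key=cv2.contourArea).reshape(-1,2)
    p=(c+.5)/s-.5+[u0,v0]; return cv2.minAreaRect(onplane(d,p,55.)[:,:2].astype(np.float32))
E
python3 - <<'E'
from h import *
a=load('top0'); b=load('side0')
print(striprect(a,(285,400,200,250))); print(striprect(b,(335,410,210,275)))
f=lambda X,Y,u,v:(u+(X+.5)/5-.5, v+(Y+.5)/5-.5)
print('rib',tri([(a,f(158,139,160,205)),(b,f(201,90,253,150))]), onplane(a,[f(158,139,160,205)],110.), onplane(b,[f(201,90,253,150)],110.))
print('cap',tri([(a,f(207,147,436,215)),(b,f(205,120,404,287))]), onplane(a,[f(207,147,436,215)],80.), onplane(b,[f(205,120,404,287)],80.))
def blob(d,box,thr):
    u0,u1,v0,v1=box; g=d['pixels'][v0:v1,u0:u1].min(2); w=(g>thr).astype(np.uint8)
    n,l,s,c=cv2.connectedComponentsWithStats(w); print(s[1:],c[1:]); 
blob(a,(368,388,221,239),130); print(a['pixels'][221:239,368:388].min(2))
blob(b,(380,394,252,263),125)
for yaw in (-7.16,):
    from scipy.spatial.transform import Rotation as Ro
    y=np.array([np.cos(np.radians(yaw)),np.sin(np.radians(yaw)),0])
    for s in(1,-1):
        X=np.array([0,0,-1.]);q=Ro.from_matrix(np.c_[X,s*y,np.cross(X,s*y)]).as_quat(); print(q,kin.solve_ik([530,270,200],q),kin.solve_ik([510,-310,200],q))
E
```

```text
((551.16064453125, -20.640625), (221.055419921875, 48.45348358154297), 82.91944122314453)
((550.2763671875, -25.27698516845703), (222.3917999267578, 47.4898681640625), 82.82034301757812)
rib (array([518.22016274, 304.49268234, 109.89562979]), [np.float64(0.5670766988181825), np.float64(0.5670766988182875)]) [[517.71817058 304.7494987  110.        ]] [[518.59657653 303.99880853 110.        ]]
cap (array([ 515.19790538, -323.35424822,   79.64935607]), [np.float64(0.8408414132239145), np.float64(0.8408414132238199)]) [[ 514.44867813 -322.71857059   80.        ]] [[ 515.77438636 -323.89044019   80.        ]]
[[18  0  2  1  2]
 [ 7  5  7  8 49]] [[18.5         0.        ]
 [ 9.93877551  8.71428571]]
[[ 80  80  81  81  80  82  83  83  86  90  91  98 105 108 119 126 122 125
  133 145]
 [ 80  80  80  81  80  80  80  81  80  81  81  82  83  83  86  90  88  91
   96 106]
 [ 81  80  80  81  81  81  80  80  80  80  81  81  80  81  81  81  80  81
   82  84]
 [ 80  80  80  81  81  81  81  81  81  81  81  80  81  80  80  80  79  80
   81  81]
 [ 80  80  80  81  80  80  81  82  90  90  86  83  84  8
[... 925 characters left out ...]
 78  77  77  77  77  77  78
   80  81]
 [ 81  80  81  81  81  81  81  81  81  81  82  81  81  80  80  79  80  80
   79  83]
 [ 81  81  81  81  80  81  80  81  81  81  81  81  80  81  81  81  82  81
   82  84]]
[[ 5  0  9  9 52]] [[9.36538462 4.13461538]]
[ 0.53024536  0.46780322 -0.53024536  0.46780322] [-0.88040353  0.22837281  0.4255469   1.65246083 -0.09765722  1.281821
 -0.56171679] [-0.0342977   0.25296166  0.6339506   1.65331548 -0.15507784  1.28621131
  0.50319293]
[-0.46780322  0.53024536  0.46780322  0.53024536] [-0.64025791  0.21913693  0.14444901  1.64360098 -0.03265763  1.28121169
  2.52673849] [-0.35704748  0.36019543  1.06855441  1.66242764 -0.32515637  1.31337327
 -2.49790682]
```

```bash
cat >> h.py <<'E'
from scipy.spatial.transform import Rotation as Ro
def quat(deg):  # strip/yaw frame: jaw axis at deg from world x, tool down
    y=np.array([np.cos(np.radians(deg)),np.sin(np.radians(deg)),0]);X=np.array([0,0,-1.])
    return Ro.from_matrix(np.c_[X,y,np.cross(X,y)]).as_quat()
Q=quat(-7.1)
C=np.array([551.3,-21.]); SY=np.array([np.sin(np.radians(7.1)),np.cos(np.radians(7.1))]); SX=np.array([SY[1],-SY[0]])
def S(x,y): return C+x*SX+y*SY
def st(m=''):
    s=arm.observe(); print(m,round(s['time'],2),'pos',s['ee_pos'].round(1),'F',s['wrist_force'].round(1),'T',s['wrist_torque'].round(2),'w',round(s['width'],1)); return s
E
python3 - <<'E'
from h import *
b=load('side0'); print('stud side',onplane(b,[[389.37,256.13]],65.), 'exp',S(0,-85))
arm.move_pose([518.2,304.4,160],Q); st('above')
arm.servo_line([518.2,304.4,81],vel=80); st('down')
eoat.gripper_to(5,60); st('grip')
d=snap('side','s1')
arm.servo_line([518.2,304.4,130],vel=80); st('lift'); snap('side','s2');snap('top','t2')
i=cv2.imread('pics/s1.png')[100:250,200:400];j=cv2.imread('pics/s2.png')[100:250,200:400];cv2.imwrite('pics/v1.png',cv2.resize(np.hstack([i,j]),(800,300),interpolation=cv2.INTER_CUBIC))
E
```

```text
stud side [[ 543.38508115 -103.23042628   65.        ]] exp [ 540.79387448 -105.34821472]
above 1.89 pos [517.2 306.5 160.1] F [-0.1  1.  -0.1] T [ 0.02 -0.01 -0.01] w 85.2
down 3.03 pos [518.7 304.7  81.6] F [-1.7  0.2 -0. ] T [ 0.06 -0.02 -0.  ] w 85.3
grip 3.66 pos [518.2 304.4  81.1] F [-1.  -0.7 -0. ] T [-0.02  0.    0.04] w 17.2
lift 4.47 pos [517.9 304.3 129.8] F [-1.1 -0.1 -2.6] T [-0.01 -0.02  0.04] w 17.2
```

View pics/v1.png

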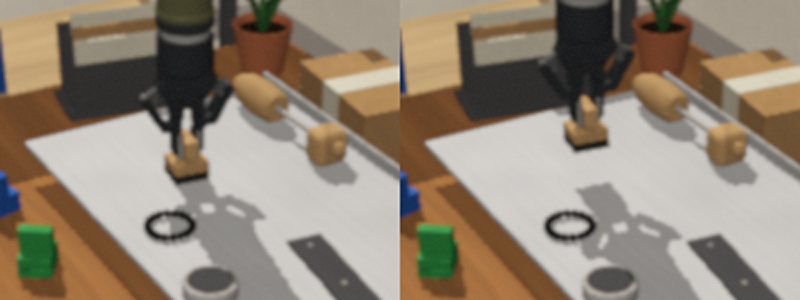

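The block is held level at a width of 17.2 mm, and the wrist force shows its weight. Now I'll press and wipe.

```bash
python3 - <<'E'
from h import *
arm.servo_line([*S(0,-20),140],vel=200)
arm.servo_line([*S(0,-40),100],vel=80); arm.wait(.3); z0=st('hover')['wrist_force'][2]
z=88.
while True:
    arm.servo_line([*S(0,-40),z],vel=20); arm.wait(.1); s=st(f'z{z}')
    if s['wrist_force'][2]-z0>8 or z<81: break
    z-=1
arm.wait(.3)
for y in range(-30,95,10):
    arm.servo_line([*S(0,y),z],vel=60); s=st(f'y{y} z{z}'); F=s['wrist_force'][2]-z0
    if F<6.5: z-=.6
    elif F>11: z+=.6
arm.wait(.2); st('end'); snap('top','t3'); snap('side','s3')
i=cv2.imread('pics/t3.png')[180:280,250:420];j=cv2.imread('pics/s3.png')[150:300,280:480];cv2.imwrite('pics/v2.png',np.hstack([cv2.resize(i,(400,300),interpolation=cv2.INTER_CUBIC),cv2.resize(j,(400,300),interpolation=cv2.INTER_CUBIC)]))
E
```

```text
hover 7.47 pos [546.7 -60.5 100.4] F [-0.4 -0.5 -2.2] T [-0.08 -0.07  0.01] w 17.1
z88.0 8.32 pos [546.5 -60.7  88.2] F [-0.5  0.  -1.5] T [-0.03  0.01  0.05] w 17.2
z87.0 8.67 pos [546.4 -60.7  87. ] F [ 0.5 -0.4 -1.5] T [ 0.04 -0.05  0.02] w 17.1
z86.0 9.02 pos [546.6 -60.7  86.3] F [0.4 0.8 0.7] T [0.03 0.03 0.01] w 17.0
z85.0 9.37 pos [546.6 -60.7  85.3] F [-0.2  0.1  2.1] T [-0.03 -0.02  0.02] w 17.2
z84.0 9.72 pos [546.6 -60.7  84.2] F [-0.6  0.2  4.2] T [-0.02  0.12 -0.04] w 17.4
z83.0 10.07 pos [546.6 -60.7  83.4] F [-1.7 -0.4  5.8] T [-0.    0.23  0.02] w 16.9
y-30 z83.0 10.68 pos [548.3 -51.1  83.5] F [-0.2 -0.5  5.4] T [-0.1   0.13  0.03] w 16.9
y-20 z83.0 11.0 pos [549.6 -41.1  83.5] F [ 0.4 -0.8  6.4] T [-0.08  0.08 -0.01] w 17.1
y-10 z83.0 11.32 pos [550.8 -31.1  83.5] F [-1.1  0.   5.3] T [-0.02  0.1   0.03] w 16.7
y0 z83.0 11.63 pos [552.1 -21.2  83.5] F [ 0.7 -0.5  5.4] T [-0.1   0.03 -0.01] w 17.0
y10 z83.0 11.95 pos [553.3 -11.3  83.5] F [ 0.3 -0.1  6.4] T [-0.12  0.03 -0.06] w 16.9
y20 z83.0 12.27 pos [554.5  -1.3  83.5] F [-0.5  0.1  5.6] T [-0.1   0.07 -0.02] w 17.1
y30 z83.0 12.58 pos [555.8   8.6  83.5] F [-0.2  0.2  5.9] T [-0.08  0.04 -0.01] w 17.1
y40 z83.0 12.9 pos [557.   18.5  83.5] F [-1.3 -0.8  6.4] T [-0.06  0.04  0.02] w 16.9
y50 z83.0 13.22 pos [558.2  28.5  83.5] F [-0.4 -0.4  6. ] T [-0.09  0.08  0.05] w 17.0
y60 z83.0 13.53 pos [559.5  38.4  83.5] F [ 0.1 -0.1  6.5] T [-0.13  0.05 -0.03] w 16.7
y70 z83.0 13.85 pos [560.7  48.2  83.5] F [-0.2 -0.1  5.6] T [-0.16  0.05 -0.02] w 17.0
y80 z83.0 14.17 pos [562.   58.1  83.5] F [-0.7 -1.2  4.9] T [-0.11  0.04 -0.01] w 17.0
y90 z83.0 14.48 pos [563.2  68.1  83.5] F [ 0.1 -1.1  6.4] T [-0.14 -0.    0.05] w 17.3
end 14.68 pos [563.2  68.1  83.6] F [ 0.3 -1.   6.2] T [-0.15  0.06  0.  ] w 16.9
```

View pics/v2.png

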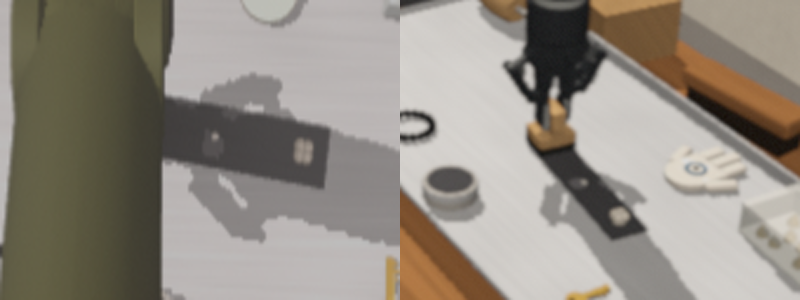

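The wipe held about 7.5 N the whole way. The picture shows the block centred at the plain end, and the stud, evenly lit in shadow, at about px (378.9,230). That puts it near (541,-104.8), which agrees with the strip fit. Next I'll set the block down and take the cap.

```bash
python3 - <<'E'
from h import *
arm.servo_line([*S(0,90),120],vel=100)
arm.servo_line([530,250,120],vel=200); arm.servo_line([530,250,86],vel=80); arm.servo_line([530,250,80.7],vel=20); arm.wait(.2); st('down')
eoat.gripper_to(50); arm.wait(.2); st('rel')
arm.servo_line([530,250,170],vel=120); eoat.gripper_to(85)
arm.servo_line([515.2,-323.3,170],vel=300); arm.servo_line([515.2,-323.3,95],vel=120); arm.servo_line([515.2,-323.3,51],vel=40); st('cap down')
eoat.gripper_to(30,80); st('gripped'); snap('side','s4')
arm.servo_line([515.2,-323.3,100],vel=80); arm.wait(.2); st('lift')
arm.servo_line([*S(0,-85),125],vel=200); arm.wait(.3);st('over stud'); snap('top','t5'); snap('side','s5')
R=lambda n,r:cv2.resize(cv2.imread(f'pics/{n}.png')[r[0]:r[0]+120,r[1]:r[1]+160],(400,300),interpolation=cv2.INTER_CUBIC)
cv2.imwrite('pics/v3.png',np.vstack([np.hstack([R('s4',(250,370)),R('s5',(180,310))]),np.hstack([R('s5',(120,220)),R('t5',(170,300))])]))
E
```

```text
down 17.57 pos [530.4 250.2  81.1] F [ 0.6  0.5 -0. ] T [ 0.09 -0.13 -0.05] w 17.3
rel 18.18 pos [530.  250.   80.7] F [-0.5  0.7 -0.1] T [ 0.01 -0.03 -0.04] w 49.8
cap down 23.6 pos [ 515.4 -323.5   51.3] F [-0.6 -0.6  0.6] T [ 0.   -0.04 -0.02] w 85.2
gripped 24.07 pos [ 515.6 -323.6   51.6] F [-0.  -0.   3.5] T [ 0.04  0.17 -0.  ] w 41.8
lift 25.08 pos [ 514.8 -323.1   99.4] F [-0.   0.2 -1.4] T [-0.04  0.07  0.01] w 42.1
over stud 26.64 pos [ 540.6 -106.1  124.9] F [-0.3 -0.3 -1.1] T [-0.04  0.02  0.01] w 42.4
```

View pics/v3.png

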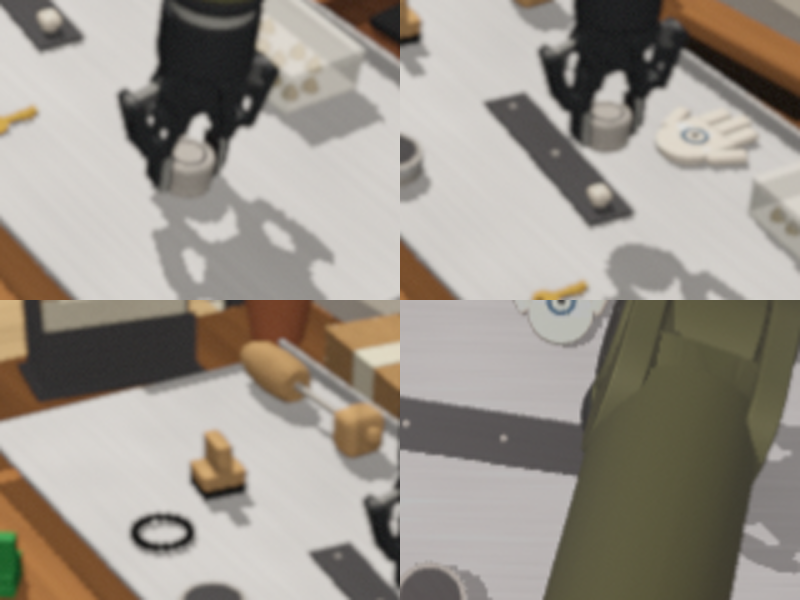

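The block stands flat and released, the cap is held, and the bystanders look untouched. I'll check the held cap's ring centre, at about crop (610,113), against the TCP.

```bash
python3 - <<'E'
from h import *
b=load('s5'); 
print('cap',onplane(b,[[310+210.5/2.5-.5,180+113.5/2.5-.5]],153.4))
# bare-stud outline in side, with max-channel otsu
g=b['pixels'][250:270,378:402].min(2)
G=cv2.resize(g,None,fx=8,fy=8,interpolation=cv2.INTER_CUBIC)
n,l,s,c=cv2.connectedComponentsWithStats((G>105).astype(np.uint8)); k=[i for i in range(1,n) if 800<s[i,4]<12000]; print(s[1:]/8,c[1:]/8)
print(proj(b,[[*S(0,-85),55],[*S(0,-85),63.5],[*S(0,-85),69.5]]))
I=cv2.resize(b['pixels'][205:280,360:420,::-1],None,fx=8,fy=8,interpolation=cv2.INTER_CUBIC)
for P,col in (([*S(0,-85),69.5],(0,0,255)),([*S(0,-85),63.5],(0,255,0)),([*S(0,-85),153.4],(255,0,0))):
    p=(proj(b,[P])[0]-[360,205]+.5)*8-.5; cv2.circle(I,tuple(int(x) for x in p),3,col,-1)
# projected stud silhouette & cap top ring
for r,z,col in((11,63.5,(0,255,0)),(22,153.4,(255,0,0)),(22,123.4,(255,0,0))):
    t=np.linspace(0,6.28,60); X=np.c_[S(0,-85)[0]+r*np.cos(t),S(0,-85)[1]+r*np.sin(t),0*t+z]
    cv2.polylines(I,[((proj(b,X)-[360,205]+.5)*8).astype(int)],True,col,1)
cv2.imwrite('pics/v4.png',I)
E
```

```text
cap [[ 542.32430087 -109.40778051  153.4       ]]
[[   6.5      0.      17.5     13.25  1291.125]
 [   0.      10.75     7.5      9.25   301.   ]
 [  11.5     16.375   12.5      3.625  212.   ]] [[16.06095701  5.76040759]
 [ 2.5262147  16.7041113 ]
 [19.31375295 18.65993514]]
[[388.67086272 260.49789038]
 [388.94932506 257.47556552]
 [389.14713452 255.329877  ]]
```

View pics/v4.png

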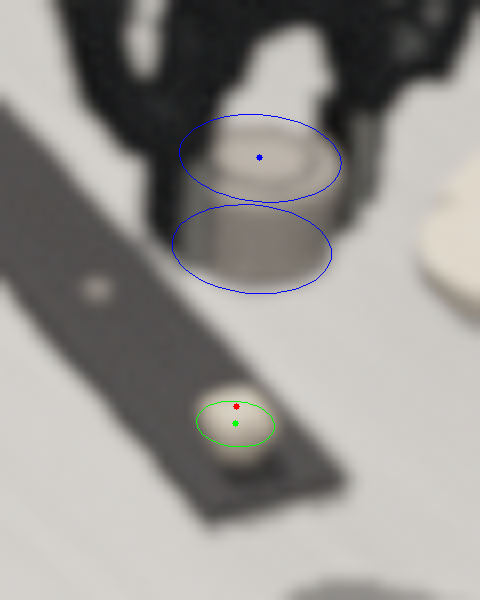

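The predicted stud overlay sits on the stud in the picture. The held cap is within about 1 mm of its predicted place. Pressing on now.

```bash
python3 - <<'E'
from h import *
p=S(-0.5,-85); eoat.gripper_to(30,120)
arm.servo_line([*p,80],vel=80); arm.wait(.3); z0=st('hover')['wrist_force'][2]
z=71.
while z>51:
    arm.servo_line([*p,z],vel=25); arm.wait(.05); s=st(f'z{z}'); F=s['wrist_force'][2]-z0
    if F>30 or (z<60 and F>12): break
    z-=1 if z>60 else .5
arm.wait(.5); st('hold'); snap('side','s6'); snap('top','t6')
cv2.imwrite('pics/v5.png',np.hstack([cv2.resize(cv2.imread('pics/s6.png')[200:290,340:460],(400,300),interpolation=cv2.INTER_CUBIC),cv2.resize(cv2.imread('pics/s6.png')[130:310,230:470],(400,300),interpolation=cv2.INTER_CUBIC)]))
E
```

```text
hover 27.98 pos [ 540.6 -105.3   80.4] F [-0.8 -0.5 -2. ] T [-0.02 -0.03 -0.08] w 41.5
z71.0 28.53 pos [ 540.2 -105.3   70.9] F [-0.4 -0.6 -1.3] T [ 0.01 -0.01 -0.02] w 41.2
z70.0 28.83 pos [ 540.5 -105.3   70.2] F [-0.2  0.1 -0.7] T [ 0.07 -0.11 -0.  ] w 41.0
z69.0 29.13 pos [ 541.  -105.1   69.3] F [1.9 1.6 0.1] T [ 0.18 -0.45 -0.01] w 41.7
z68.0 29.43 pos [ 541.3 -104.9   68.5] F [3.4 2.1 3. ] T [ 0.39 -0.71  0.03] w 41.3
z67.0 29.73 pos [ 541.5 -104.8   67.7] F [5.  2.5 4.9] T [ 0.55 -0.87 -0.  ] w 41.1
z66.0 30.03 pos [ 541.7 -104.8   67. ] F [3.  2.2 6.4] T [ 0.62 -0.81  0.05] w 41.3
z65.0 30.33 pos [ 541.8 -104.8   66. ] F [3.5 2.1 5.9] T [ 0.61 -0.87  0.01] w 41.2
z64.0 30.63 pos [ 541.7 -104.8   64.6] F [4.9 2.4 3.4] T [ 0.58 -1.1   0.02] w 41.1
z63.0 30.93 pos [ 541.6 -104.7   63.1] F [6.2 1.9 0.5] T [ 0.56 -1.32 -0.04] w 41.1
z62.0 31.23 pos [ 541.  -104.7   60.9] F [ 8.5  1.9 -8.2] T [ 0.37 -1.85  0.02] w 41.2
z61.0 31.53 pos [ 540.8 -104.8   59.6] F [ 8.5  1.5 -8.7] T [ 0.28 -1.91  0.07] w 41.1
z60.0 31.83 pos [ 539.6 -105.2   58.3] F [ 7.1  0.3 -8.1] T [ 0.17 -1.33  0.0
[... 268 characters left out ...]
] w 41.1
z58.0 33.03 pos [ 540.3 -105.3   58.2] F [ 1.2  2.5 -6.9] T [ 0.34 -0.34  0.03] w 41.2
z57.5 33.33 pos [ 540.8 -105.5   58. ] F [ 1.   1.  -2.8] T [ 0.25 -0.3   0.03] w 41.4
z57.0 33.63 pos [ 540.4 -105.7   57.2] F [ 0.2  0.  -1.6] T [ 0.04 -0.12  0.  ] w 40.7
z56.5 33.93 pos [ 540.4 -105.7   56.8] F [-0.8 -1.4  0.5] T [-0.1   0.14 -0.01] w 41.1
z56.0 34.23 pos [ 540.4 -105.7   56.8] F [-1.6 -0.3  6.2] T [-0.15  0.39 -0.01] w 41.0
z55.5 34.53 pos [ 540.4 -105.7   56.7] F [-4.   0.8  9.8] T [-0.01  0.84 -0.  ] w 41.3
z55.0 34.83 pos [ 540.4 -105.7   56.7] F [-6.3  0.4 13.3] T [0.03 1.1  0.01] w 41.2
hold 35.33 pos [ 540.4 -105.7   56.7] F [-5.2  1.  13.6] T [ 0.02  1.12 -0.01] w 41.3
```

View pics/v5.png

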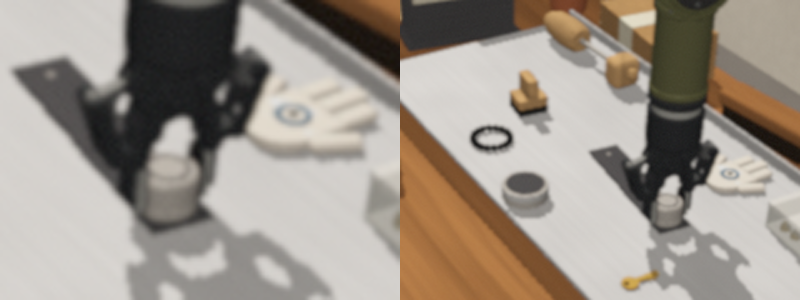

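```bash
python3 - <<'E'
from h import *
s=st('final'); print('tilt',np.arccos(-Ro.from_quat(s['tcp_rot']).as_matrix()[2,0]))
a,b=load('s6')['pixels'].astype(int),load('side0')['pixels'].astype(int)
for n,(u,v) in dict(key=(373,298),bangle=(285,213),tin=(305,243),hand=(430,235),box=(485,268),shoe=(363,172)).items(): print(n,np.abs(a-b)[v-8:v+8,u-8:u+8].mean().round(1))
job.finish_job()
E
```

```text
final 35.43 pos [ 540.4 -105.7   56.7] F [-5.1  1.  13.4] T [ 0.03  1.13 -0.02] w 41.2
tilt 0.0007774912390980366
key 12.8
bangle 11.2
tin 9.9
hand 13.4
box 13.5
shoe 10.5
the job is handed in; nothing more can be done
```

I completed every step and handed the job in at about 35.4 s of the 70 s limit; `finish_job` gives no verdict, so what follows rests on my own readings.

- **Wipe:** I ran the block flat along the strip from 40 mm on the stud side to 90 mm on the plain-end side, with a steady push of about 7–9 N. I then set it down at about (530, 250) on the bare shelf and let go. Later pictures show it standing level and on its own.
- **Cap:** Force rose to about 8 N, dropped off, then turned into a pull as the cap drew itself down. It stopped hard at TCP z = 56.7 mm, where I expected 56.5 mm for a seated cap. At hand-in the gripper still held the cap with about 15 N of downward push, and the tool was tilted less than 0.001 rad.
- **Checks that were weak or disagreed:**
  - The side camera's raw strip fit was 4.6 mm off the top camera's along the strip. I put most of that down to the visible end face of the strip, used the top fit shifted 0.4 mm, and the stud overlay in the side picture agreed.
  - The cap met the stud about 1 mm off centre, with side forces up to 8.5 N as it settled. About 5 N of side force and 1.1 N m of wrist moment remained at the end.
  - The final picture comparison for the bystanders proved little, because every patch differed by a similar 10–13 grey levels. By eye, the bystanders in the pictures were where they started.

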